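# Load the bonding jig and hold clamp pressure on a foam-core block

### The arm

A 7-joint arm with a two-finger parallel gripper is mounted at the origin on the work surface. World frame = base frame: x ahead of the robot, y to its left, z up, the work surface at z = 0. Lengths are in m, angles in rad, forces in N, time in s.
With the tool pointing down it reaches from about 0.35 to 0.9 m from the base axis. Payload 19.9 kg.
Tool frame: the origin (TCP) lies on the centre line of the jaws, within the pads' length; the fingertips stand 14 mm ahead of it and the grasp point (between the pads) lies 5 mm behind it; z points along the fingers, y is the direction in which the jaws open and shut (so a half turn about z gives the same grasp; the last joint's range is limited). The gripper opens to 94 mm and grips with 3 to 60 N. Pads are 16 mm wide; open, the fingers measure 119 mm over their backs; the gripper's body (75 mm by 177 mm) begins 78 mm behind the grasp point.
Start: joints at [1.282, 0.417, -0.01, 1.614, 0.005, 1.111, -0.053], TCP at [0.153, -0.606, 0.219] pointing down, gripper open.
Joint ranges: [-2.81, 2.81], [-0.39, 2.02], [-1.27, 1.25], [0.06, 2.57], [-1.19, 4.33], [0.19, 2], [-2.82, 2.82]. Speed limits (rad/s): [1.89, 1.89, 2.39, 2.39, 3.01, 3.01, 3.01].

### API

Orientations are given as a unit quaternion [w, x, y, z].
In Python, from cell import r gives the robot as it stands. The module is installed in compiled form; this text tells all that it offers.
- The arm moves only by the shell command python3 -m jog 'ROWS' [FORCE]. ROWS is JSON, a list of rows, each an object of numbers: "jaw": the finger opening in mm, from 0 to 94; "x", "y", "z": the shift along the tool's x, y, z in mm; "ax", "ay", "az": the turn, a rotation vector about the tool's x, y, z in degrees. A call has 1 to 20 rows; each row shifts and turns the pose as measured when the row begins, along the tool's axes as they then stand; what a row does not reach is not made up. A row lasts 1/8 s, in which the tool goes at most 62.5 mm and 10.7 degrees, less where a joint would pass 70% of its speed; a pose out of reach is approached as far as the arm can. A call with a gripper value outside its range is refused whole. The fingers move at their own pace and stop on an object; FORCE is the grip in N (left out, the last holds). Time passes only in rows, so rows that do not move let the fingers close. It gives the time, the measured TCP pose, the force and the opening at its end, in the units of the state.
- r.read_state(): the state, without advancing time (a new reading comes with each control period).
- r.read_camera(name): name is "scene" or "top" or "wrist"; returns (picture, depth): 480x640x3 uint8, blue, green, red; 480x640 float32, m along the optical axis (not along the pixel's ray), 0 where there is no reading.
- r.camera_params(name): a dict with "K" (3x3 intrinsics, pixels), "R" (3x3) and "t" (3): a world point X has camera coordinates R X + t; the wrist camera has in their place "T_tool_cam" (4x4, takes a point from camera to tool coordinates, whose origin is the TCP and whose axes are the flange's). Camera axes: x right, y down, z forward; pixel columns grow to the right and rows downward; lengths in m; the calibration is good to about 2 mm. A picture is of the moment at which its call begins: read the wrist's pose just before it. camera_params takes no time and is no camera call.
- r.sign_off(): hands the job in, once; it reports no verdict.
Trained networks look in the newest picture that a camera, given by its name, has taken for a name from the list of things; names that differ only in an ending like _2 or _b are one class to them, and where a whole thing is asked for, a point or a joint stands for the part that bears it (a point fixed in the world has none). Each returns a list of dicts, best first, with "score" (0 to 1); they miss things now and then, are a little off and sometimes report something else, mostly with a low value. They report only what shows in the picture. A call takes as long as a camera call. They do not tell look-alikes from the thing itself.
- r.cut_out(camera, name): "region" (480x640 bool, what is visible of it) and "point" ([column, row] in pixels, amid what is visible of it).
The state is a dict: "clock": time; "joints": joint angles; "qd": joint speeds; "joint_torque": joint torques, N m; "eef_pos": TCP position; "tcp_rot": TCP orientation; "force": force on the tool from outside, world axes, zero at the start; "moment": the same for the moment, N m; "opening": opening from 0.0 (shut) to 1.0 (fully open).
Only numpy, scipy, OpenCV 4.12 (cv2) and the standard library are available. Lean on these libraries where they do the work, as an engineer would, in place of code of your own. Each camera call takes 0.05 s, during which the arm holds its last target. There are 200 camera calls.

### The job

Load the bonding jig on the bench: first stand the foam block with the two dark carbon skins in the jig's channel against the end fence, skins facing fence and clamp; then stand the aluminium L-shaped shoe in the channel behind it, its tall flat face towards the block and its foot towards the clamp. Then pump the clamp's trigger towards its handle, moving the bar with the trigger only, until the spring pad presses on the shoe and its stem is about half way into the barrel, never nearly all the way, which would crush the foam. Finish while still holding the trigger there, so that the pressure stays on, and leave the bottle, the tape roll and the sanding block alone.

Things in the scene. Friction and masses are not known exactly. Their poses are not given: they have to be found in the camera images.
- jig: Bonding jig bolted to the bench: aluminium plate 100 (x) x 260 (y) x 12 mm, origin at the centre of its underside, z up. The clamp at the -y end pushes to +y, towards the fence. Channel for the parts: y 19 to 119 mm, x -29 to 29 mm between two rails 8 mm high and 6 mm thick, floor at z = 12 mm. 'Jig y' etc. below are in this frame.
- fence: The jig's end fence: upright aluminium block whose face lies at jig y = 119 mm, 70 mm wide (x), 10 mm thick, top at z = 55 mm. Fixed to the jig; its origin and axes are the jig's.
- core: Loose sandwich block: pale foam with a 2 mm dark carbon skin on its +y and -y faces; 44 (x) x 40 (y, over the skins) x 50 mm high, about 60 g. Origin at the centre of its underside, z up. The same either way round.
- shoe: Loose L-shaped aluminium shoe that spreads the pressure, about 120 g: upright plate 52 (x) x 10 (y) x 48 mm high, and a foot 52 mm wide, 6 mm thick, that runs 12 mm on to -y from its lower edge, with a small rib between. Origin on the underside, under the centre of the upright plate; the flat face for the block lies 5 mm to +y of it; z up.
- shoe_heel (a point): Middle of the free edge of the shoe's foot, 17 mm to -y of the shoe's origin, 3 mm above its underside.
- handle_back (a point): Middle of the rear (-y) face of the clamp's fixed black handle, at jig y = -101 mm, z = 142 mm. The handle stands at jig x -13 to 13, y -101 to -79 mm, top at z = 172 mm, on the steel housing (y -106 to -26 mm, 34 mm wide, up to z = 76 mm). Handle and trigger together measure 63 mm (released) or 41 mm (squeezed home) along y here.
- trigger_front (a point): Middle of the trigger's front (+y) face, 66 mm from its pivot, which lies at jig y = -65, z = 76 mm. The blade, 22 mm wide (x), 10 mm thick, 90 mm long, stands in front of the handle. Released, it leans 0.34 rad forward and this point is at jig y = -38, z = 137 mm; squeezed home it is upright and this point is at y = -60, z = 142 mm.
- trigger (a joint): Trigger angle, rad: 0 released, 0.34 squeezed home to the handle (jig -y). Its spring returns it in 0.4 s; squeezing takes 5 to 15 N at trigger_front. The pawl moves the toothed bar by 33 mm x angle, less up to 4 mm lost at the start of a stroke until it catches a tooth (4 mm apart): a full stroke gives about 8 mm.
- bar (a joint): How far the bar with barrel and pad has been pushed out to jig +y, m: 0 back, 0.054 end; it starts at 0.003 to 0.011. A light brake (4.5 N) holds it between strokes, but under pressure it slips back when the trigger is let go: pressure lasts only while the trigger is held. With shoe and block home against the fence the pad meets the shoe at about 0.041.
- pad (a joint): How far the pad's stem is pushed into the barrel against its spring, m: 0 free (11 mm of bare 9 mm stem shows between the 20 mm barrel and the pad), 0.005 half way, 0.010 bottomed; the foam is crushed from 0.008. 1.8 N per mm.
- pad_face (a point): Centre of the front face of the clamp's square pad, 30 x 30 mm, 9 mm thick with a rubber face, on the bar's axis at jig x = 0, z = 37 mm. With the bar at 0 it lies at jig y = 28 mm and it moves to +y with the bar.
- solvent_bottle: Bystander: white plastic bottle, 58 mm wide, 150 mm high, standing. Origin at the centre of its underside.
- tape_roll: Bystander: flat roll of dark tape, 84 mm across, 24 mm high. Origin at the centre of its underside.
- sanding_block: Bystander: cork sanding block 66 x 110 x 34 mm. Origin at the centre of its underside.
There are look-alikes about, which are no part of the job. There is more than one size of the core; the one meant has the size given above.

How it is judged:
By the outcome, as a careful person would: the job done as asked, in the order asked, and still so for the second after the job is handed in, while the arm keeps its last pose, push and grip.
It also fails if it takes over 72 s, if anything falls off the work surface, if the arm or the gripper's body presses on something with over 40 N, if the wrist force passes 120 N, or if a joint passes its speed limit or range.

## Working session

There is one attempt and no reset: what is moved stays moved. The work goes in short steps, Python scripts to look and compute and a shell command to move; the robot and the scene stay as the last step left them, time stands still between calls to the robot, and variables do not carry over. Pictures are saved under pics/ and viewed, about 8 in all and at most 12, crops included, and the job is handed in when it is done.

```bash
mkdir -p pics; cat > h.py <<'E'
import numpy as np, cv2
from cell import r
from scipy.spatial.transform import Rotation as Ro
def q2R(q): return Ro.from_quat([q[1],q[2],q[3],q[0]]).as_matrix()
def cam(name):
    s=r.read_state(); p=r.camera_params(name); im,d=r.read_camera(name)
    K=np.array(p['K'])
    if name=='wrist':
        T=np.array(p['T_tool_cam']); R=q2R(s['tcp_rot']); W=np.eye(4); W[:3,:3]=R; W[:3,3]=s['eef_pos']; M=W@T
    else:
        M=np.eye(4); M[:3,:3]=np.array(p['R']).T; M[:3,3]=-M[:3,:3]@np.array(p['t'])
    return im,d,K,M
def cloud(d,K,M):
    v,u=np.mgrid[0:480,0:640]
    P=np.stack([(u-K[0,2])/K[0,0]*d,(v-K[1,2])/K[1,1]*d,d],-1)
    W=P@M[:3,:3].T+M[:3,3]; W[d<=0]=np.nan
    return W
def proj(X,K,M):
    c=(np.asarray(X)-M[:3,3])@M[:3,:3]; return c[...,:2]/c[...,2:]*[K[0,0],K[1,1]]+[K[0,2],K[1,2]]
E
cat > a.py <<'E'
from h import *
for n in ['top','scene']:
    im,d,K,M=cam(n); cv2.imwrite(f'pics/{n}0.png',im); W=cloud(d,K,M)
    np.savez(f'{n}0.npz',im=im,d=d,K=K,M=M)
    print(n,'campos',M[:3,3].round(3))
    for k in ['core','shoe','jig','fence','trigger_front','handle_back','pad_face','solvent_bottle','tape_roll','sanding_block']:
        for o in r.cut_out(n,k)[:4]:
            w=W[o['region']]; print(k,round(o['score'],2),np.round(o['point']),o['region'].sum(),np.nanmedian(w,0).round(3),np.nanpercentile(w,2,axis=0).round(3),np.nanpercentile(w,98,axis=0).round(3))
print(r.read_state())
E
python3 a.py
```

```text
top campos [ 0.391 -0.027  1.362]
core 0.74 [200. 267.] 389 [0.475 0.256 0.049] [0.455 0.239 0.004] [0.497 0.279 0.055]
core 0.74 [163. 246.] 781 [0.517 0.341 0.071] [0.488 0.314 0.007] [0.546 0.381 0.076]
core 0.59 [234. 277.] 218 [0.447 0.185 0.037] [ 0.429  0.167 -0.001] [0.464 0.206 0.043]
shoe 0.66 [197. 207.] 315 [0.618 0.268 0.01 ] [ 0.593  0.251 -0.004] [0.648 0.289 0.051]
jig 0.7 [337. 223.] 3942 [ 0.564 -0.069  0.014] [ 0.521 -0.191  0.007] [0.618 0.053 0.169]
trigger_front 0.57 [357. 220.] 174 [ 0.57  -0.118  0.127] [ 0.56  -0.146  0.042] [ 0.586 -0.1    0.164]
handle_back 0.57 [374. 215.] 189 [ 0.57  -0.155  0.167] [ 0.56  -0.17   0.066] [ 0.587 -0.147  0.175]
handle_back 0.35 [357. 218.] 157 [ 0.57  -0.12   0.127] [ 0.561 -0.146  0.051] [ 0.582 -0.1    0.164]
pad_face 0.56 [319. 225.] 40 [ 0.569 -0.035  0.051] [ 0.556 -0.043  0.037] [ 0.579 -0.03   0.058]
pad_face 0.37 [203. 265.] 400 [0.475 0.256 0.049] [ 0.455  0.239 -0.   ] [0.497 0.28  0.055]
tape_roll 0.96 [442. 311.] 680 [ 0.366 -0.316  0.024] [ 0.329 -0.354  0.001] [ 0.406 -0.276  0.03 ]
sanding_block 0.64 [454. 1
[... 1125 characters left out ...]
9 0.146 0.15 ]
{'clock': 1.1, 'joints': array([ 1.2825218 ,  0.4174094 , -0.01032146,  1.61359023,  0.00471888,
        1.110691  , -0.05301588]), 'qd': array([ 0.00089481,  0.00156605, -0.00109282,  0.00012222, -0.00095496,
        0.00076791, -0.00029602]), 'joint_torque': array([-6.71329940e-05, -8.51002908e+01,  6.38117865e-01, -4.26277292e+01,
       -4.87569754e-02,  1.37101969e-02, -9.53514950e-05]), 'eef_pos': array([ 0.15268034, -0.60605118,  0.21942324]), 'tcp_rot': array([-3.25290307e-05,  9.92396510e-01,  1.23081941e-01, -2.80389509e-05]), 'force': array([0.21289478, 0.4530632 , 0.91563084]), 'moment': array([ 0.00393959,  0.01372623, -0.03674077]), 'opening': 0.9998478954770811}
```

```bash
python3 - <<'E'
import numpy as np,cv2
t=np.load('top0.npz')['im'];s=np.load('scene0.npz')['im']
a=cv2.resize(t[170:330,140:480],None,fx=2.35,fy=1.8)[:300]
a=cv2.resize(t[165:335,130:490],(800,378)); cv2.imwrite('pics/v1.png',a)
b=cv2.resize(s[210:410,220:560],(800,470),interpolation=cv2.INTER_CUBIC); cv2.imwrite('pics/v2.png',b)
E
```

```text
(no output)
```

View pics/v1.png

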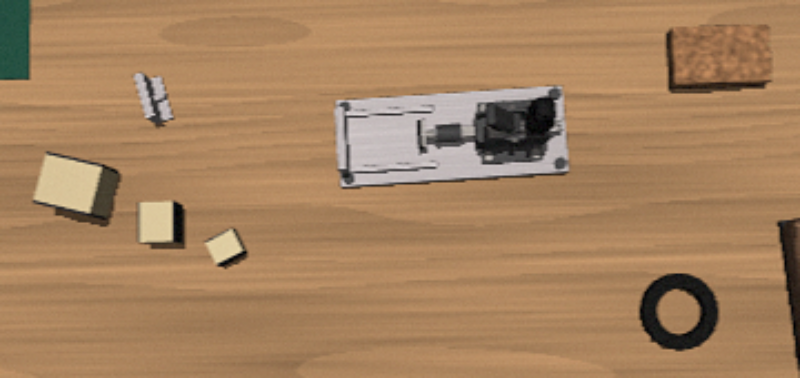

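View pics/v2.png

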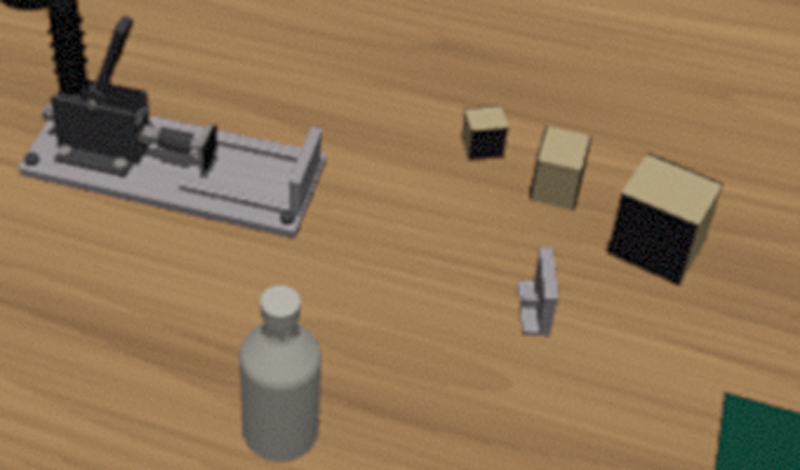

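v1 (top, 2.22x crop from (130,165)) shows three foam blocks. The large one is at about (163,246), 71–76 mm high. The medium one is at (200,267), about 49 mm high, with skins on ±y. The small one is at (234,277), about 38 mm high. The shoe is at (197,207) and the jig at (337,223). v2 (scene) confirms the shoe's foot points to -y, towards the clamp. I choose the medium block, and will check it in a close wrist crop.

```bash
python3 - <<'E'
from h import *
p=r.camera_params('wrist'); print(np.array(p['T_tool_cam']).round(4), np.array(p['K']).round(1))
z=np.load('top0.npz'); W=cloud(z['d'],z['K'],z['M'])
# jig plate edges / yaw by rectangle of points z 5-20mm
m=(W[...,2]>0.006)&(W[...,2]<0.02)&(abs(W[...,0]-.57)<.12)&(abs(W[...,1]+.07)<.2)
print(cv2.minAreaRect(W[m][:,:2].astype(np.float32)*1000))
m=(W[...,2]>0.045)&(W[...,2]<0.056)&(abs(W[...,0]-.475)<.04)&(abs(W[...,1]-.258)<.04)
print(cv2.minAreaRect(W[m][:,:2].astype(np.float32)*1000))
E
cat >> h.py <<'E'
def delta(X,yaw):  # goal TCP, yaw (deg) of tool y axis in world, tool down; prints tool-frame mm and az
    s=r.read_state(); R=q2R(s['tcp_rot']); g=np.radians(yaw)
    y=np.array([np.cos(g),np.sin(g),0]); zz=np.array([0,0,-1.]); G=np.stack([np.cross(y,zz),y,zz],1)
    rv=np.degrees(Ro.from_matrix(R.T@G).as_rotvec())
    d=np.asarray(X)-s['eef_pos']
    print('shift now-axes mm',(R.T@d*1000).round(1),'in goal axes',(G.T@d*1000).round(1),'rotvec',rv.round(1),'clock',round(s['clock'],2))
E
python3 -c "
from h import *
delta([.53,.25,.33],3)"
```

```text
[[ 1.000e-04 -9.609e-01 -2.769e-01  8.120e-02]
 [ 1.000e+00 -2.000e-04  9.000e-04 -2.000e-04]
 [-9.000e-04 -2.769e-01  9.609e-01 -1.648e-01]
 [ 0.000e+00  0.000e+00  0.000e+00  1.000e+00]] [[337.2   0.  319.3]
 [  0.  337.2 238.6]
 [  0.    0.    1. ]]
((570.2671508789062, -72.83154296875), (238.5535888671875, 392.5348815917969), 0.3793831467628479)
((476.2998352050781, 259.3636779785156), (42.24575424194336, 42.14104080200195), 89.26702880859375)
shift now-axes mm [ 575.  -737.9 -110.6] in goal axes [ 835.1  421.6 -110.6] rotvec [ -0.   -0.  -78.9] clock 1.1
```

```bash
python3 -m jog '[{"az":-9.9,"z":-14},{"az":-9.9,"z":-14},{"az":-9.9,"z":-14},{"az":-9.9,"z":-14},{"az":-9.9,"z":-14},{"az":-9.9,"z":-14},{"az":-9.9,"z":-14},{"az":-9.9,"z":-14}]'; python3 -m jog '[{"x":55,"y":28},{"x":55,"y":28},{"x":55,"y":28},{"x":55,"y":28},{"x":55,"y":28},{"x":55,"y":28},{"x":55,"y":28},{"x":55,"y":28},{"x":55,"y":28},{"x":55,"y":28},{"x":55,"y":28},{"x":55,"y":28},{"x":55,"y":28}]'; python3 -c "
from h import *
delta([.53,.23,.33],3)"
```

```text
shift now-axes mm [ 570.1 -718.6 -110.6] in goal axes [ 815.2  420.6 -110.6] rotvec [ -0.   -0.  -78.9] clock 1.1schema error: expected keys jaw, x, y, z, ax, ay, az
schema error: expected keys jaw, x, y, z, ax, ay, az
```

```bash
python3 -m jog '[{"jaw":94,"x":0,"y":0,"z":-14,"ax":0,"ay":0,"az":-9.9},{"jaw":94,"x":0,"y":0,"z":-14,"ax":0,"ay":0,"az":-9.9},{"jaw":94,"x":0,"y":0,"z":-14,"ax":0,"ay":0,"az":-9.9},{"jaw":94,"x":0,"y":0,"z":-14,"ax":0,"ay":0,"az":-9.9},{"jaw":94,"x":0,"y":0,"z":-14,"ax":0,"ay":0,"az":-9.9},{"jaw":94,"x":0,"y":0,"z":-14,"ax":0,"ay":0,"az":-9.9},{"jaw":94,"x":0,"y":0,"z":-14,"ax":0,"ay":0,"az":-9.9},{"jaw":94,"x":0,"y":0,"z":-14,"ax":0,"ay":0,"az":-9.9}]'; python3 -c "
from h import *
delta([.53,.23,.33],3)"
```

```text
clock: 2.1
eef_pos: [0.1526, -0.6055, 0.3339]
tcp_rot: [-0.001, 0.67, 0.742, 0.0]
force: [0.1, -0.2, 0.5]
opening: 1.003
shift now-axes mm [792.6 460.6   5.1] in goal axes [814.6 420.6   3.9] rotvec [-0.1 -0.1  2.9] clock 2.1
```

```bash
python3 -m jog '[{"jaw":94,"x":53,"y":31,"z":0,"ax":0,"ay":0,"az":0},{"jaw":94,"x":53,"y":31,"z":0,"ax":0,"ay":0,"az":0},{"jaw":94,"x":53,"y":31,"z":0,"ax":0,"ay":0,"az":0},{"jaw":94,"x":53,"y":31,"z":0,"ax":0,"ay":0,"az":0},{"jaw":94,"x":53,"y":31,"z":0,"ax":0,"ay":0,"az":0},{"jaw":94,"x":53,"y":31,"z":0,"ax":0,"ay":0,"az":0},{"jaw":94,"x":53,"y":31,"z":0,"ax":0,"ay":0,"az":0},{"jaw":94,"x":53,"y":31,"z":0,"ax":0,"ay":0,"az":0},{"jaw":94,"x":53,"y":31,"z":0,"ax":0,"ay":0,"az":0},{"jaw":94,"x":53,"y":31,"z":0,"ax":0,"ay":0,"az":0},{"jaw":94,"x":53,"y":31,"z":0,"ax":0,"ay":0,"az":0},{"jaw":94,"x":53,"y":31,"z":0,"ax":0,"ay":0,"az":0},{"jaw":94,"x":53,"y":31,"z":0,"ax":0,"ay":0,"az":0},{"jaw":94,"x":53,"y":31,"z":0,"ax":0,"ay":0,"az":0},{"jaw":94,"x":53,"y":31,"z":0,"ax":0,"ay":0,"az":0}]'; cat > look.py <<'E'
import sys
from h import *
im,d,K,M=cam('wrist'); cv2.imwrite(f'pics/{sys.argv[1]}.png',im); np.savez(sys.argv[1],im=im,d=d,K=K,M=M); W=cloud(d,K,M)
print(r.read_state()['clock'])
for k in sys.argv[2:]:
  for o in r.cut_out('wrist',k)[:3]:
    w=W[o['region']]; w=w[np.isfinite(w[:,0])]
    zt=np.percentile(w[:,2],95); t=w[abs(w[:,2]-zt)<.004]
    (c,sz,a)=cv2.minAreaRect((t[:,:2]*1000).astype(np.float32))
    print(k,round(o['score'],2),np.round(o['point']),len(w),'ztop',zt.round(4),'top rect',np.round(c,1),np.round(sz,1),round(a,1))
E
python3 look.py w1 core shoe
```

```text
clock: 3.98
eef_pos: [0.5351, 0.2366, 0.335]
tcp_rot: [0.005, 0.673, 0.74, -0.0]
force: [0.8, -2.1, 1.7]
opening: 1.001
4.025
core 0.65 [316. 107.] 2783 ztop 0.0729 top rect [520.9 352.4] [63.4 57.6] 75.8
core 0.61 [259. 227.] 661 ztop 0.0382 top rect [450.6 188.4] [30.4 33. ] 26.2
core 0.6 [280. 179.] 1094 ztop 0.0509 top rect [479.2 261.5] [43.9 39.1] 0.5
shoe 0.69 [323. 365.] 181 ztop 0.0474 top rect [569.1 -28.6] [23.7  1.8] 2.8
shoe 0.56 [377. 182.] 582 ztop 0.0485 top rect [619.6 275.5] [50.1 10.1] 16.0
shoe 0.25 [496. 300.] 3063 ztop 0.1466 top rect [797.1 125. ] [24.6 11.4] 14.9
```

View pics/w1.png

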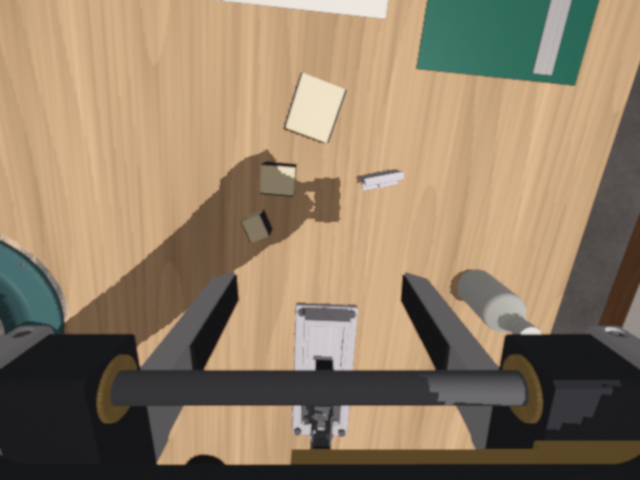

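w1: the medium block is at (280,179), with a measured top of 43.9×39.1 mm at z 51 mm and dark skins on ±y, so it matches the core. The shoe is at (377,182) and its foot faces the image bottom (-y). The jig is at (325,370).

```bash
python3 - <<'E'
from h import *
z=np.load('w1.npz'); W=cloud(z['d'],z['K'],z['M'])
m=(W[...,2]>0.048)&(W[...,2]<0.062)&(abs(W[...,0]-.565)<.06)&(abs(W[...,1]-.056)<.02)
print('fence top',cv2.minAreaRect(W[m][:,:2].astype(np.float32)*1000),np.median(W[m][:,2]),m.sum())
delta([.479,.2615,.15],0.5)
E
```

```text
fence top ((566.6206665039062, 57.116294860839844), (70.0301513671875, 11.040872573852539), 2.163288116455078) 0.0542243966754975 365
shift now-axes mm [ 28.8 -52.5 184.1] in goal axes [ 22.9 -54.1 184.5] rotvec [0.3 0.3 5.3] clock 4.12
```

```bash
python3 -m jog '[{"jaw":76,"x":28,"y":-52,"z":10,"ax":0,"ay":0,"az":5.3},{"jaw":76,"x":0,"y":0,"z":58,"ax":0,"ay":0,"az":0},{"jaw":76,"x":0,"y":0,"z":58,"ax":0,"ay":0,"az":0},{"jaw":76,"x":0,"y":0,"z":50,"ax":0,"ay":0,"az":0},{"jaw":76,"x":0,"y":0,"z":0,"ax":0,"ay":0,"az":0}]' 15; python3 -c "
from h import *
delta([.479,.2615,.035],0.5)"; python3 look.py w2 core
```

```text
clock: 4.75
eef_pos: [0.4801, 0.2564, 0.156]
tcp_rot: [0.006, 0.708, 0.707, 0.001]
force: [-0.1, -0.1, 0.8]
opening: 0.81
shift now-axes mm [  5.8  -2.3 120.9] in goal axes [  5.1  -1.  121. ] rotvec [ 0.6  0.4 -0.6] clock 4.75
4.8
core 0.84 [288. 298.] 1666 ztop 0.038 top rect [450.4 188.5] [30.2 33.8] 26.8
core 0.66 [375. 115.] 8183 ztop 0.0728 top rect [520.8 352.5] [63.6 57.9] 75.8
core 0.65 [315. 231.] 2893 ztop 0.0507 top rect [478.7 261.2] [40.6 43.6] 89.4
```

```bash
python3 -m jog '[{"jaw":76,"x":5,"y":-1.5,"z":40,"ax":0.6,"ay":0.4,"az":0},{"jaw":76,"x":0,"y":0,"z":45,"ax":0,"ay":0,"az":0},{"jaw":76,"x":0,"y":0,"z":36,"ax":0,"ay":0,"az":0},{"jaw":76,"x":0,"y":0,"z":0,"ax":0,"ay":0,"az":0}]' 15; python3 -c "
from h import *
delta([.4787,.2612,.035],0)"
```

```text
clock: 5.35
eef_pos: [0.4891, 0.2647, 0.0464]
tcp_rot: [0.004, 0.71, 0.705, 0.009]
force: [-0.2, 0.8, 0.9]
opening: 0.808
shift now-axes mm [ -3.6 -10.6  11.2] in goal axes [ -3.5 -10.4  11.4] rotvec [ 1.1 -0.5 -0.4] clock 5.35
```

```bash
python3 -m jog '[{"jaw":76,"x":-3.5,"y":-10.5,"z":0,"ax":1.1,"ay":-0.5,"az":-0.4},{"jaw":76,"x":0,"y":0,"z":11,"ax":0,"ay":0,"az":0},{"jaw":76,"x":0,"y":0,"z":0,"ax":0,"ay":0,"az":0}]' 15; python3 -c "
from h import *
delta([.4787,.2612,.035],0)"
```

```text
clock: 5.72
eef_pos: [0.4807, 0.2619, 0.04]
tcp_rot: [0.001, 0.707, 0.707, 0.002]
force: [0.2, -0.4, 0.8]
opening: 0.809
shift now-axes mm [-0.8 -2.   5. ] in goal axes [-0.7 -2.   5. ] rotvec [ 0.3 -0.1 -0. ] clock 5.72
```

```bash
python3 -m jog '[{"jaw":76,"x":-1,"y":-2,"z":5,"ax":0,"ay":0,"az":0},{"jaw":35,"x":0,"y":0,"z":0,"ax":0,"ay":0,"az":0},{"jaw":35,"x":0,"y":0,"z":0,"ax":0,"ay":0,"az":0},{"jaw":35,"x":0,"y":0,"z":0,"ax":0,"ay":0,"az":0},{"jaw":35,"x":0,"y":0,"z":0,"ax":0,"ay":0,"az":0},{"jaw":35,"x":0,"y":0,"z":0,"ax":0,"ay":0,"az":0}]' 15;  python3 -c "
from h import *
print(r.read_state()['opening']*94); delta([.4787,.2612,.035],0)"
```

```text
clock: 6.48
eef_pos: [0.479, 0.2611, 0.0354]
tcp_rot: [0.001, 0.707, 0.707, 0.002]
force: [-0.9, -1.1, -1.0]
opening: 0.465
43.74087862927435
shift now-axes mm [ 0.1 -0.3  0.4] in goal axes [ 0.1 -0.3  0.4] rotvec [ 0.3 -0.1 -0.1] clock 6.47
```

```bash
python3 -m jog '[{"jaw":35,"x":0,"y":0,"z":-30,"ax":0,"ay":0,"az":0},{"jaw":35,"x":0,"y":0,"z":-50,"ax":0,"ay":0,"az":0},{"jaw":35,"x":0,"y":0,"z":-50,"ax":0,"ay":0,"az":0},{"jaw":35,"x":-40,"y":20,"z":0,"ax":0,"ay":0,"az":-2.2},{"jaw":35,"x":-48,"y":17,"z":0,"ax":0,"ay":0,"az":0},{"jaw":35,"x":-48,"y":17,"z":0,"ax":0,"ay":0,"az":0},{"jaw":35,"x":-48,"y":17,"z":0,"ax":0,"ay":0,"az":0},{"jaw":35,"x":-48,"y":10,"z":0,"ax":0,"ay":0,"az":0},{"jaw":35,"x":0,"y":0,"z":0,"ax":0,"ay":0,"az":0}]' 15;  cat > jigm.py <<'E'
import sys
from h import *
z=np.load(sys.argv[1]+'.npz'); W=cloud(z['d'],z['K'],z['M'])
m=(W[...,2]>0.048)&(W[...,2]<0.062)&(abs(W[...,0]-.565)<.06)&(abs(W[...,1]-.056)<.02)
print('fence top',cv2.minAreaRect(W[m][:,:2].astype(np.float32)*1000),np.median(W[m][:,2]),m.sum())
E
python3 look.py w3; python3 jigm.py w3;  python3 -c "
from h import *
print(r.read_state()['opening']*94); delta([.5677,.0291,.06],2.2)"
```

```text
clock: 7.6
eef_pos: [0.5691, 0.0244, 0.1699]
tcp_rot: [0.002, 0.693, 0.721, 0.002]
force: [-0.5, 0.5, -0.7]
opening: 0.467
7.65
fence top ((566.0661010742188, 56.74603271484375), (69.00231170654297, 9.839028358459473), 2.4627552032470703) 0.05442948768954253 1033
43.62007413877529
shift now-axes mm [  2.3  -1.5 110.1] in goal axes [  2.4  -0.9 110.1] rotvec [ 0.3 -0.1  0.3] clock 7.65
```

View pics/w3.png

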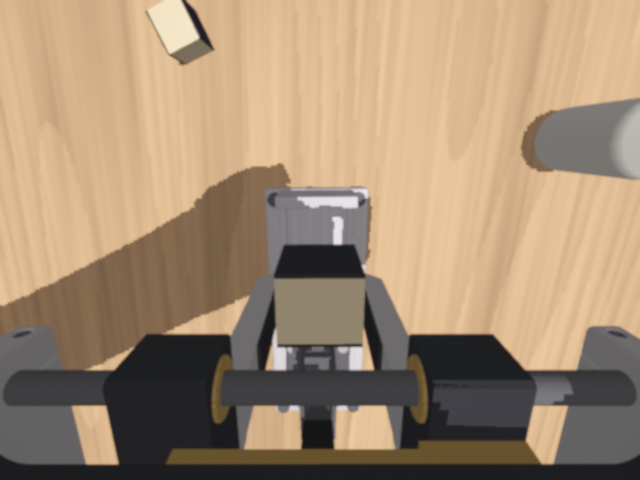

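w3 shows the block held upright between the fingers at (320,295), a dark skin facing the fence. The fence top is at (317,197).

```bash
python3 -m jog '[{"jaw":35,"x":0,"y":-1,"z":40,"ax":0,"ay":0,"az":0},{"jaw":35,"x":0,"y":0,"z":40,"ax":0,"ay":0,"az":0},{"jaw":35,"x":0,"y":0,"z":20,"ax":0,"ay":0,"az":0},{"jaw":35,"x":0,"y":0,"z":0,"ax":0,"ay":0,"az":0}]' 15;  python3 -c "
from h import *
delta([.5676,.027,.0485],2.3)"
```

```text
clock: 8.15
eef_pos: [0.5682, 0.0312, 0.069]
tcp_rot: [0.002, 0.69, 0.724, 0.004]
force: [0.7, -0.0, -0.5]
opening: 0.465
shift now-axes mm [-4.2 -1.  20.5] in goal axes [-4.2 -0.8 20.5] rotvec [ 0.5 -0.1  0.4] clock 8.15
```

```bash
python3 -m jog '[{"jaw":35,"x":-5,"y":-1,"z":0,"ax":0.5,"ay":0,"az":0.3},{"jaw":35,"x":0,"y":0,"z":15,"ax":0,"ay":0,"az":0},{"jaw":35,"x":0,"y":0,"z":4,"ax":0,"ay":0,"az":0},{"jaw":35,"x":0,"y":0,"z":0,"ax":0,"ay":0,"az":0}]' 15;  python3 -c "
from h import *
delta([.5676,.032,.0475],2.3)"
```

```text
clock: 8.65
eef_pos: [0.569, 0.0263, 0.0516]
tcp_rot: [0.0, 0.692, 0.722, 0.002]
force: [-0.3, -0.5, -0.3]
opening: 0.468
shift now-axes mm [ 5.7 -1.1  4.1] in goal axes [ 5.7 -1.1  4.1] rotvec [ 0.1 -0.1  0.1] clock 8.65
```

```bash
python3 -m jog '[{"jaw":35,"x":0,"y":-1,"z":3.5,"ax":0,"ay":0,"az":0},{"jaw":35,"x":3,"y":0,"z":0,"ax":0,"ay":0,"az":0},{"jaw":35,"x":3,"y":0,"z":0.5,"ax":0,"ay":0,"az":0},{"jaw":35,"x":1.5,"y":0,"z":0,"ax":0,"ay":0,"az":0}]' 15;  python3 -c "
from h import *
delta([.5676,.032,.0475],2.3)"
```

```text
clock: 9.15
eef_pos: [0.5679, 0.0318, 0.0478]
tcp_rot: [0.001, 0.693, 0.721, 0.0]
force: [-1.0, -11.6, 1.4]
opening: 0.465
shift now-axes mm [ 0.2 -0.3  0.3] in goal axes [ 0.2 -0.3  0.3] rotvec [0.1 0.1 0. ] clock 9.15
```

```bash
python3 -m jog '[{"jaw":62,"x":0,"y":0,"z":0,"ax":0,"ay":0,"az":0},{"jaw":62,"x":0,"y":0,"z":0,"ax":0,"ay":0,"az":0},{"jaw":62,"x":0,"y":0,"z":0,"ax":0,"ay":0,"az":0},{"jaw":62,"x":0,"y":0,"z":-20,"ax":0,"ay":0,"az":0},{"jaw":62,"x":0,"y":0,"z":-50,"ax":0,"ay":0,"az":0},{"jaw":62,"x":0,"y":0,"z":-50,"ax":0,"ay":0,"az":0},{"jaw":62,"x":0,"y":0,"z":0,"ax":0,"ay":0,"az":0}]' 15;  python3 look.py w4 core pad_face; python3 jigm.py w4; python3 -c "
from h import *
delta([.6196,.2755,.18],16)"
```

```text
clock: 10.02
eef_pos: [0.5677, 0.0342, 0.1758]
tcp_rot: [0.001, 0.692, 0.722, 0.001]
force: [-0.5, 0.1, 0.0]
opening: 0.659
10.075
core 0.84 [320. 242.] 2361 ztop 0.0627 top rect [568.2  31.8] [43.8 40.7] 3.5
core 0.67 [185.  45.] 2516 ztop 0.038 top rect [450.4 188. ] [30.4 33.7] 26.9
pad_face 0.57 [592. 149.] 7014 ztop 0.1034 top rect [781.6 112.3] [13.9 44.2] 16.8
pad_face 0.56 [318. 298.] 677 ztop 0.0523 top rect [570.7 -32.6] [29.4  9.5] 3.1
fence top ((566.8345336914062, 48.861671447753906), (69.5340576171875, 26.057828903198242), 2.162341356277466) 0.05520461360932799 1745
shift now-axes mm [239.6  64.   -8.6] in goal axes [218.  118.3  -8.5] rotvec [ -0.1  -0.  -13.5] clock 10.18
```

View pics/w4.png

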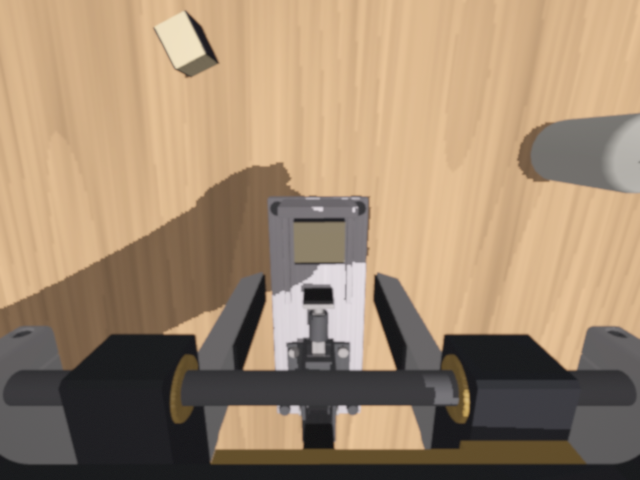

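w4: the block is against the fence, top at (320,242), centred between the rails. The pad is at (318,297), so the bar is at about 11 mm, leaving about 40 mm for the shoe.

```bash
python3 -m jog '[{"jaw":80,"x":48,"y":13,"z":0,"ax":0,"ay":0,"az":0},{"jaw":80,"x":48,"y":13,"z":0,"ax":0,"ay":0,"az":0},{"jaw":80,"x":48,"y":13,"z":0,"ax":0,"ay":0,"az":0},{"jaw":80,"x":48,"y":13,"z":0,"ax":0,"ay":0,"az":0},{"jaw":80,"x":45,"y":10,"z":0,"ax":0,"ay":0,"az":-6.7},{"jaw":80,"x":0,"y":0,"z":0,"ax":0,"ay":0,"az":-6.7},{"jaw":80,"x":0,"y":0,"z":0,"ax":0,"ay":0,"az":0}]' 15;  python3 look.py w5 shoe; python3 -c "
from h import *
delta([.6196,.2755,.07],16)"
```

```text
clock: 11.05
eef_pos: [0.6158, 0.2783, 0.1624]
tcp_rot: [-0.005, 0.601, 0.799, -0.006]
force: [0.4, 0.1, -0.3]
opening: 0.849
11.1
shoe 0.84 [324. 238.] 1422 ztop 0.0484 top rect [620.6 275.9] [51.3 10.8] 16.4
shift now-axes mm [-3.4  4.3 92.9] in goal axes [-3.3  2.9 93. ] rotvec [-0.8 -0.  -0.1] clock 11.15
```

```bash
python3 -m jog '[{"jaw":80,"x":-3,"y":4,"z":0,"ax":-0.8,"ay":0,"az":0},{"jaw":80,"x":0,"y":0,"z":45,"ax":0,"ay":0,"az":0},{"jaw":80,"x":0,"y":0,"z":40,"ax":0,"ay":0,"az":0},{"jaw":80,"x":0,"y":0,"z":0,"ax":0,"ay":0,"az":0}]' 15;  python3 -c "
from h import *
delta([.6202,.2758,.033],16.2)"
```

```text
clock: 11.65
eef_pos: [0.6229, 0.2728, 0.0769]
tcp_rot: [0.002, 0.606, 0.795, 0.001]
force: [-0.8, -0.1, 0.7]
opening: 0.852
shift now-axes mm [ 3.7 -2.  43.9] in goal axes [ 3.7 -1.8 43.9] rotvec [ 0.2  0.1 -0.8] clock 11.65
```

```bash
python3 -m jog '[{"jaw":80,"x":3.5,"y":-2,"z":0,"ax":0,"ay":0,"az":-0.8},{"jaw":80,"x":0,"y":0,"z":25,"ax":0,"ay":0,"az":0},{"jaw":80,"x":0,"y":0,"z":17,"ax":0,"ay":0,"az":0},{"jaw":80,"x":0,"y":0,"z":0,"ax":0,"ay":0,"az":0}]' 15;  python3 -c "
from h import *
delta([.6202,.2758,.033],16.2)"
```

```text
clock: 12.15
eef_pos: [0.622, 0.2761, 0.037]
tcp_rot: [0.003, 0.601, 0.799, 0.003]
force: [0.9, -0.3, 0.7]
opening: 0.851
shift now-axes mm [ 0.2 -1.8  4. ] in goal axes [ 0.2 -1.8  4. ] rotvec [ 0.5  0.1 -0.1] clock 12.15
```

```bash
python3 -m jog '[{"jaw":80,"x":0,"y":-2,"z":4,"ax":0.5,"ay":0,"az":0},{"jaw":45,"x":0,"y":0,"z":0,"ax":0,"ay":0,"az":0},{"jaw":45,"x":0,"y":0,"z":0,"ax":0,"ay":0,"az":0},{"jaw":45,"x":0,"y":0,"z":0,"ax":0,"ay":0,"az":0},{"jaw":45,"x":0,"y":0,"z":0,"ax":0,"ay":0,"az":0},{"jaw":45,"x":0,"y":0,"z":0,"ax":0,"ay":0,"az":0}]' 25;  python3 -c "
from h import *
print(r.read_state()['opening']*94);delta([.6202,.2758,.033],16.2)"
```

```text
clock: 12.9
eef_pos: [0.6205, 0.2759, 0.0341]
tcp_rot: [0.0, 0.601, 0.799, 0.0]
force: [0.2, 1.2, -1.8]
opening: 0.548
51.53624434650408
shift now-axes mm [-0.  -0.3  1.1] in goal axes [-0.  -0.3  1.1] rotvec [ 0.   0.  -0.1] clock 12.9
```

```bash
python3 -m jog '[{"jaw":45,"x":0,"y":0,"z":-30,"ax":0,"ay":0,"az":0},{"jaw":45,"x":0,"y":0,"z":-50,"ax":0,"ay":0,"az":0},{"jaw":45,"x":0,"y":0,"z":-50,"ax":0,"ay":0,"az":7},{"jaw":45,"x":0,"y":0,"z":0,"ax":0,"ay":0,"az":6.9},{"jaw":45,"x":-45,"y":-10.5,"z":0,"ax":0,"ay":0,"az":0},{"jaw":45,"x":-45,"y":-10.5,"z":0,"ax":0,"ay":0,"az":0},{"jaw":45,"x":-45,"y":-10.5,"z":0,"ax":0,"ay":0,"az":0},{"jaw":45,"x":-45,"y":-10.5,"z":0,"ax":0,"ay":0,"az":0},{"jaw":45,"x":-45,"y":-10.5,"z":0,"ax":0,"ay":0,"az":0},{"jaw":45,"x":-40,"y":-10.5,"z":0,"ax":0,"ay":0,"az":0},{"jaw":45,"x":0,"y":0,"z":0,"ax":0,"ay":0,"az":0}]' 25;  python3 look.py w6; python3 -c "
from h import *
print(r.read_state()['opening']*94);delta([.5684,.0029,.08],2.3)"
```

```text
clock: 14.28
eef_pos: [0.5626, 0.0012, 0.1676]
tcp_rot: [0.0, 0.696, 0.718, -0.0]
force: [0.6, 1.0, -1.3]
opening: 0.55
14.325
51.88857417494316
shift now-axes mm [-0.4  5.5 87.8] in goal axes [-0.4  5.5 87.8] rotvec [ 0.   0.  -0.4] clock 14.32
```

View pics/w6.png

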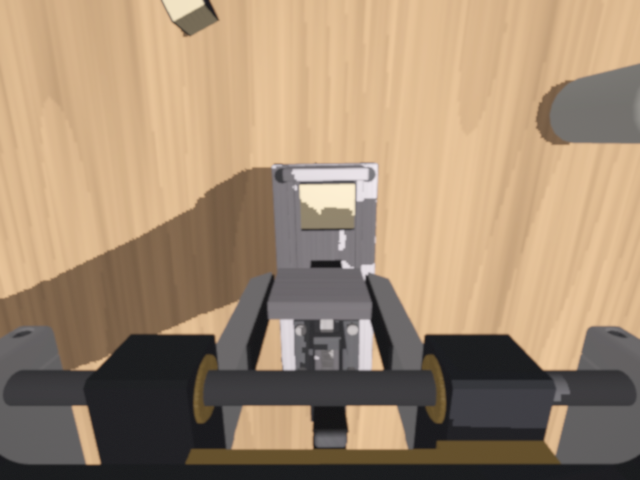

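w6: the shoe is held upright at (320,292). The block is still at the fence at (327,205), and the pad is visible at (326,264).

```bash
python3 -m jog '[{"jaw":45,"x":0,"y":5.5,"z":5,"ax":0,"ay":0,"az":-0.4},{"jaw":45,"x":0,"y":0,"z":40,"ax":0,"ay":0,"az":0},{"jaw":45,"x":0,"y":0,"z":30,"ax":0,"ay":0,"az":0},{"jaw":45,"x":0,"y":0,"z":0,"ax":0,"ay":0,"az":0}]' 25; python3 -c "
from h import *
delta([.5684,.0029,.049],2.3)"
```

```text
clock: 14.82
eef_pos: [0.5704, 0.0072, 0.0906]
tcp_rot: [0.001, 0.691, 0.723, 0.0]
force: [-4.3, -9.3, -0.4]
opening: 0.551
shift now-axes mm [-4.1 -2.2 41.6] in goal axes [-4.2 -2.1 41.6] rotvec [0.1 0.  0.4] clock 14.82
```

```bash
python3 -m jog '[{"jaw":45,"x":-4.5,"y":-2,"z":0,"ax":0,"ay":0,"az":0.3},{"jaw":45,"x":0,"y":0,"z":0,"ax":0,"ay":0,"az":0}]' 25; python3 -c "
from h import *
print(r.read_state()['force']);delta([.5684,.0029,.049],2.3)"
```

```text
clock: 15.08
eef_pos: [0.5692, 0.0042, 0.0917]
tcp_rot: [0.001, 0.692, 0.722, 0.001]
force: [-0.1, -1.1, -1.0]
opening: 0.547
[-0.08076687 -1.10583553 -1.03734103]
shift now-axes mm [-1.3 -1.  42.7] in goal axes [-1.3 -0.9 42.7] rotvec [ 0.1 -0.   0.2] clock 15.07
```

```bash
python3 -m jog '[{"jaw":45,"x":-3,"y":-1,"z":14,"ax":0,"ay":0,"az":0},{"jaw":45,"x":-1,"y":0,"z":14,"ax":0,"ay":0,"az":0},{"jaw":45,"x":0,"y":0,"z":0,"ax":0,"ay":0,"az":0}]' 25; python3 -c "
from h import *
print(r.read_state()['force']);delta([.5684,.0019,.048],2.3)"
```

```text
clock: 15.45
eef_pos: [0.5688, 0.0004, 0.0624]
tcp_rot: [0.001, 0.691, 0.722, 0.001]
force: [-1.1, 0.3, -1.6]
opening: 0.55
[-1.05020805  0.26724507 -1.63437884]
shift now-axes mm [ 1.5 -0.4 14.4] in goal axes [ 1.5 -0.4 14.4] rotvec [ 0.2 -0.   0.2] clock 15.45
```

```bash
python3 -m jog '[{"jaw":45,"x":0,"y":-0.5,"z":9,"ax":0,"ay":0,"az":0},{"jaw":45,"x":0,"y":0,"z":4,"ax":0,"ay":0,"az":0},{"jaw":45,"x":0,"y":0,"z":0,"ax":0,"ay":0,"az":0}]' 25; python3 -c "
from h import *
print(r.read_state()['force']);delta([.5684,.0019,.0464],2.3)"
```

```text
clock: 15.82
eef_pos: [0.5684, 0.0007, 0.0485]
tcp_rot: [0.001, 0.691, 0.722, 0.001]
force: [-0.7, -0.6, -0.8]
opening: 0.552
[-0.6642205  -0.58590438 -0.75846498]
shift now-axes mm [1.2 0.  2.1] in goal axes [1.2 0.  2.1] rotvec [ 0.2 -0.1  0.2] clock 15.82
```

Now seat it and slide it onto the block.

```bash
python3 -m jog '[{"jaw":45,"x":0,"y":0,"z":1.8,"ax":0,"ay":0,"az":0},{"jaw":45,"x":3,"y":0,"z":0.3,"ax":0,"ay":0,"az":0},{"jaw":45,"x":2.5,"y":0,"z":0,"ax":0,"ay":0,"az":0},{"jaw":45,"x":1.5,"y":0,"z":0,"ax":0,"ay":0,"az":0}]' 25; python3 -c "
from h import *
print(r.read_state()['force']);delta([.5681,.0069,.0462],2.3)"
```

```text
clock: 16.32
eef_pos: [0.5685, 0.0067, 0.0467]
tcp_rot: [0.002, 0.692, 0.722, 0.001]
force: [1.3, -12.3, 0.8]
opening: 0.55
[  1.30905797 -12.2819975    0.7725303 ]
shift now-axes mm [ 0.3 -0.4  0.5] in goal axes [ 0.3 -0.4  0.5] rotvec [0.2 0.1 0.2] clock 16.32
```

```bash
python3 -m jog '[{"jaw":70,"x":0,"y":0,"z":0,"ax":0,"ay":0,"az":0},{"jaw":70,"x":0,"y":0,"z":0,"ax":0,"ay":0,"az":0},{"jaw":70,"x":0,"y":0,"z":0,"ax":0,"ay":0,"az":0},{"jaw":70,"x":0,"y":0,"z":-20,"ax":0,"ay":0,"az":0},{"jaw":70,"x":0,"y":0,"z":-50,"ax":0,"ay":0,"az":0},{"jaw":70,"x":0,"y":0,"z":-50,"ax":0,"ay":0,"az":0},{"jaw":70,"x":0,"y":0,"z":-50,"ax":0,"ay":0,"az":0},{"jaw":70,"x":0,"y":0,"z":-50,"ax":0,"ay":0,"az":0},{"jaw":70,"x":0,"y":0,"z":0,"ax":0,"ay":0,"az":0}]' 15;  python3 look.py w7 core shoe pad_face trigger_front handle_back; python3 -c "
from h import *
delta([.5684,.0029,.3],92.3);delta([.5684,.0029,.3],-87.7);print(r.read_state()['joints'].round(2))"
```

```text
clock: 17.45
eef_pos: [0.5669, 0.0099, 0.2808]
tcp_rot: [0.002, 0.69, 0.724, 0.003]
force: [0.2, -1.2, -1.5]
opening: 0.743
17.5
core 0.75 [320. 193.] 1340 ztop 0.0629 top rect [568.7  31.6] [43.8 39.4] 2.7
core 0.61 [220.  45.] 1307 ztop 0.0381 top rect [450.5 188. ] [30.6 33.8] 26.5
shoe 0.94 [321. 221.] 482 ztop 0.061 top rect [569.2   8.4] [50.6 13.7] 4.1
pad_face 0.8 [318. 243.] 357 ztop 0.0525 top rect [570.7 -32.3] [29.5  8.3] 2.8
trigger_front 0.61 [320. 332.] 685 ztop 0.1612 top rect [ 573.7 -102.2] [20.6  9.5] 3.8
handle_back 0.74 [318. 362.] 463 ztop 0.1715 top rect [ 576.  -162.6] [19.9  5.7] 6.3
shift now-axes mm [ -6.2   2.7 -24.6] in goal axes [ -2.7  -6.2 -24.6] rotvec [  0.   -0.1 -89.6] clock 17.75
shift now-axes mm [ -6.2   2.7 -24.6] in goal axes [  2.7   6.2 -24.6] rotvec [-0.1 -0.  90.4] clock 17.75
[ 0.74  0.45 -1.06  1.67  0.4   1.27 -0.36]
```

View pics/w7.png

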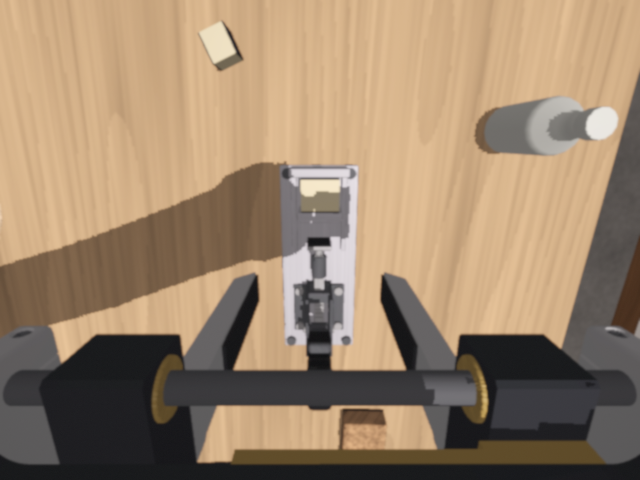

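w7: the block at (320,193) and shoe at (321,221) sit together against the fence, with the shoe's foot towards the pad at (318,243). The trigger and handle are at (320,332)–(318,362). Next I turn the jaws along jig y for the trigger.

```bash
python3 -m jog '[{"jaw":90,"x":-12,"y":1,"z":0,"ax":0,"ay":0,"az":-10},{"jaw":90,"x":0,"y":0,"z":0,"ax":0,"ay":0,"az":-10},{"jaw":90,"x":0,"y":0,"z":0,"ax":0,"ay":0,"az":-10},{"jaw":90,"x":0,"y":0,"z":0,"ax":0,"ay":0,"az":-10},{"jaw":90,"x":0,"y":0,"z":0,"ax":0,"ay":0,"az":-10},{"jaw":90,"x":0,"y":0,"z":0,"ax":0,"ay":0,"az":-10},{"jaw":90,"x":0,"y":0,"z":0,"ax":0,"ay":0,"az":-10},{"jaw":90,"x":0,"y":0,"z":0,"ax":0,"ay":0,"az":-10},{"jaw":90,"x":0,"y":0,"z":0,"ax":0,"ay":0,"az":-9.5},{"jaw":90,"x":0,"y":0,"z":0,"ax":0,"ay":0,"az":0}]' 15; python3 -c "
from h import *
delta([.574,-.1369,.25],92.3);print(r.read_state()['joints'].round(2))"
```

```text
clock: 19.0
eef_pos: [0.5641, -0.0024, 0.2678]
tcp_rot: [-0.007, -0.046, 0.999, 0.004]
force: [0.1, -0.8, -0.6]
opening: 0.957
shift now-axes mm [   2.1 -135.    16.7] in goal axes [  -4.5 -134.8   17.8] rotvec [ 0.4 -0.7  2.9] clock 19.0
[ 0.85  0.56 -1.25  1.67  0.53  1.32  1.17]
```

```bash
python3 -m jog '[{"jaw":90,"x":0,"y":-30,"z":0,"ax":0.4,"ay":-0.7,"az":1.4}]'; python3 -c "
from h import *
print(r.read_state()['joints'].round(3))"; python3 -m jog '[{"jaw":90,"x":0,"y":-30,"z":0,"ax":0,"ay":0,"az":1.4}]'; python3 -c "
from h import *
delta([.574,-.1369,.25],92.3);print(r.read_state()['joints'].round(3))"
```

```text
clock: 19.12
eef_pos: [0.5666, -0.0307, 0.2673]
tcp_rot: [-0.0, -0.033, 0.999, 0.001]
force: [0.0, 0.3, -0.7]
opening: 0.956
[ 0.895  0.555 -1.244  1.676  0.541  1.311  1.186]
clock: 19.25
eef_pos: [0.5684, -0.0612, 0.2668]
tcp_rot: [-0.001, -0.018, 1.0, 0.001]
force: [0.3, -0.2, -0.4]
opening: 0.956
shift now-axes mm [ -2.9 -75.9  16.7] in goal axes [ -2.6 -75.9  16.8] rotvec [ 0.1 -0.1 -0.2] clock 19.25
[ 0.937  0.56  -1.235  1.666  0.543  1.314  1.211]
```

```bash
python3 -m jog '[{"jaw":90,"x":-2,"y":-38,"z":0,"ax":0,"ay":0,"az":0},{"jaw":90,"x":-1,"y":-38,"z":0,"ax":0,"ay":0,"az":0},{"jaw":90,"x":0,"y":0,"z":35,"ax":0,"ay":0,"az":0},{"jaw":90,"x":0,"y":0,"z":35,"ax":0,"ay":0,"az":0},{"jaw":90,"x":0,"y":0,"z":0,"ax":0,"ay":0,"az":0}]'; python3 -c "
from h import *
delta([.574,-.1369,.148],92.3);print(r.read_state()['joints'].round(3))"; python3 look.py w8 trigger_front handle_back pad_face
```

```text
clock: 19.88
eef_pos: [0.5732, -0.1419, 0.1932]
tcp_rot: [-0.002, -0.004, 1.0, 0.001]
force: [0.1, 0.4, 0.4]
opening: 0.958
shift now-axes mm [-1.   4.9 45.2] in goal axes [-1.   5.  45.2] rotvec [ 0.2 -0.2 -1.8] clock 19.88
[ 0.996  0.659 -1.151  1.7    0.636  1.217  1.266]
19.925
trigger_front 0.74 [357. 252.] 2384 ztop 0.1608 top rect [ 572.5 -103.9] [22.1 10.8] 1.9
handle_back 0.68 [465. 226.] 2272 ztop 0.0601 top rect [568.6   6. ] [51.5 10.9] 1.4
handle_back 0.56 [295. 263.] 2504 ztop 0.172 top rect [ 575.  -157.3] [23.7 20.1] 0.1
pad_face 0.84 [428. 225.] 647 ztop 0.0522 top rect [569.5 -33.2] [29.5  9.6] 3.3
```

View pics/w8.png

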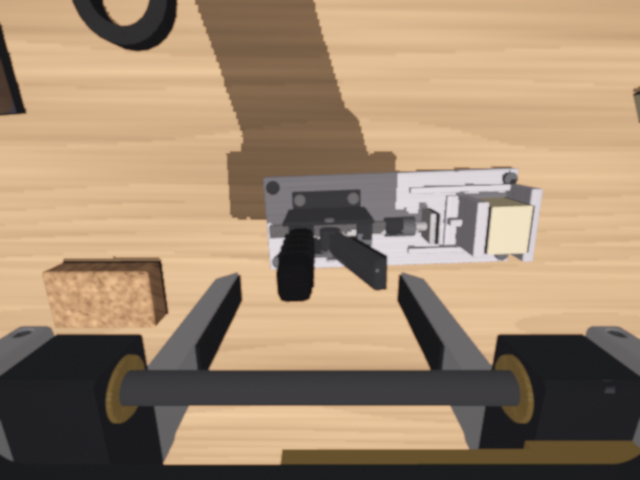

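w8: the trigger is at (357,252) and the handle at (295,263), both between the open fingers. The barrel is at (400,226), the stem at about (420,225), the pad at (430,225) and the shoe at (470,225). All are in view for metering the stem.

```bash
python3 -m jog '[{"jaw":90,"x":-1,"y":6,"z":0,"ax":0,"ay":0,"az":-1.8},{"jaw":90,"x":0,"y":0,"z":22,"ax":0,"ay":0,"az":0},{"jaw":90,"x":0,"y":0,"z":18,"ax":0,"ay":0,"az":0},{"jaw":90,"x":0,"y":0,"z":0,"ax":0,"ay":0,"az":0}]'; cat > meter.py <<'E'
import sys
from h import *
s=r.read_state(); p=s['eef_pos']; g=np.radians(2.3); O=np.array([.5712,-.067])
u=np.array([np.cos(g),np.sin(g)]); v=np.array([-np.sin(g),np.cos(g)])
print('clk',round(s['clock'],2),'tcp jig x,y,z',round((p[:2]-O)@u*1e3,1),round((p[:2]-O)@v*1e3,1),round(p[2]*1e3,1),'front face y',round((p[:2]-O)@v*1e3+s['opening']*47,1),'F',s['force'].round(1),'j3',round(s['joints'][2],2))
im,d,K,M=cam('wrist'); W=cloud(d,K,M)
if len(sys.argv)>1: cv2.imwrite(f'pics/{sys.argv[1]}.png',im); np.savez(sys.argv[1],im=im,d=d,K=K,M=M)
J=(W[...,:2]-O)@np.stack([u,v],1)*1e3; z=W[...,2]*1e3
for nm,x0,z0,z1 in [('pad',13,46,56),('barrel',9,43,50),('stem',4,38,43.5)]:
    m=(abs(J[...,0])<x0)&(z>z0)&(z<z1)&(J[...,1]>-20)&(J[...,1]<64+20)
    # occupied y histogram
    y=np.sort(J[...,1][m]); 
    if len(y)>3:
        seg=np.split(y,np.where(np.diff(y)>2.5)[0]+1); print(nm,[(round(a[0],1),round(a[-1],1),len(a)) for a in seg if len(a)>2])
E
python3 meter.py w9
```

```text
clock: 20.58
eef_pos: [0.5765, -0.1347, 0.1557]
tcp_rot: [0.001, -0.023, 1.0, 0.0]
force: [-0.1, -0.4, 0.3]
opening: 0.957
clk 20.57 tcp jig x,y,z 2.6 -67.8 155.7 front face y -22.9 F [-0.1 -0.4  0.3] j3 -1.12
pad [(np.float64(-10.6), np.float64(18.3), 178), (np.float64(28.9), np.float64(38.8), 385), (np.float64(67.7), np.float64(69.4), 179)]
barrel [(np.float64(-15.0), np.float64(18.3), 566), (np.float64(28.9), np.float64(30.3), 60), (np.float64(67.7), np.float64(69.2), 88)]
stem [(np.float64(-20.0), np.float64(-10.4), 102), (np.float64(20.2), np.float64(30.2), 104), (np.float64(68.0), np.float64(69.1), 25)]
```

```bash
python3 -m jog '[{"jaw":90,"x":0,"y":-10,"z":2,"ax":0,"ay":0,"az":0},{"jaw":90,"x":0,"y":-12,"z":0,"ax":0,"ay":0,"az":0},{"jaw":90,"x":0,"y":-10,"z":0,"ax":0,"ay":0,"az":0}]'; python3 meter.py
```

```text
clock: 21.0
eef_pos: [0.5797, -0.1646, 0.1564]
tcp_rot: [0.003, -0.024, 1.0, 0.002]
force: [-1.8, 8.5, 7.2]
opening: 0.958
clk 21.0 tcp jig x,y,z 4.6 -97.9 156.4 front face y -52.8 F [-1.8  8.5  7.2] j3 -1.12
pad [(np.float64(-6.4), np.float64(21.9), 178), (np.float64(33.2), np.float64(43.0), 411), (np.float64(67.6), np.float64(69.7), 224)]
barrel [(np.float64(-6.5), np.float64(23.1), 561), (np.float64(33.1), np.float64(34.7), 78), (np.float64(38.4), np.float64(39.4), 4), (np.float64(67.7), np.float64(69.5), 98)]
stem [(np.float64(-20.0), np.float64(-5.9), 151), (np.float64(24.4), np.float64(34.2), 103), (np.float64(68.0), np.float64(69.8), 35)]
```

```bash
python3 -m jog '[{"jaw":90,"x":2,"y":-7,"z":0,"ax":0,"ay":0,"az":0}]'; python3 meter.py;  python3 -m jog '[{"jaw":90,"x":0,"y":18,"z":0,"ax":0,"ay":0,"az":0},{"jaw":90,"x":0,"y":18,"z":0,"ax":0,"ay":0,"az":0},{"jaw":90,"x":0,"y":0,"z":0,"ax":0,"ay":0,"az":0},{"jaw":90,"x":0,"y":0,"z":0,"ax":0,"ay":0,"az":0}]'; python3 meter.py
```

```text
clock: 21.18
eef_pos: [0.5791, -0.1725, 0.157]
tcp_rot: [0.005, -0.024, 1.0, 0.003]
force: [5.8, 8.5, -3.2]
opening: 0.959
clk 21.18 tcp jig x,y,z 3.6 -105.8 157.0 front face y -60.7 F [ 5.8  8.5 -3.2] j3 -1.12
pad [(np.float64(-3.4), np.float64(23.9), 160), (np.float64(35.7), np.float64(46.5), 419), (np.float64(67.4), np.float64(69.8), 230)]
barrel [(np.float64(-3.7), np.float64(25.6), 550), (np.float64(35.5), np.float64(37.8), 84), (np.float64(67.7), np.float64(69.7), 106)]
stem [(np.float64(-19.9), np.float64(-3.0), 181), (np.float64(27.6), np.float64(37.8), 106), (np.float64(67.8), np.float64(69.6), 33)]
clock: 21.72
eef_pos: [0.5774, -0.136, 0.1578]
tcp_rot: [0.005, -0.023, 1.0, 0.003]
force: [-0.6, 0.6, -0.1]
opening: 0.957
clk 21.73 tcp jig x,y,z 3.4 -69.2 157.8 front face y -24.2 F [-0.6  0.6 -0.1] j3 -1.13
pad [(np.float64(-3.3), np.float64(25.1), 176), (np.float64(36.1), np.float64(45.8), 387), (np.float64(67.7), np.float64(69.4), 182)]
barrel [(np.float64(-19.6), np.float64(-18.1), 3), (np.float64(-3.7), np.float64(26.0), 545), (np.float64(35.9), np.float64(40.3), 67), (np.float64(67.7), np.float64(69.2), 85)]
stem [(np.float64(-19.8), np.float64(-3.2), 172), (np.float64(27.3), np.float64(37.1), 103), (np.float64(67.9), np.float64(69.3), 29)]
```

```bash
python3 -m jog '[{"jaw":90,"x":2,"y":-12,"z":3,"ax":0,"ay":0,"az":0},{"jaw":90,"x":0,"y":-12,"z":0,"ax":0,"ay":0,"az":0},{"jaw":90,"x":0,"y":-10,"z":0,"ax":0,"ay":0,"az":0},{"jaw":90,"x":0,"y":-5,"z":0,"ax":0,"ay":0,"az":0}]'; python3 meter.py;  python3 -m jog '[{"jaw":90,"x":0,"y":18,"z":0,"ax":0,"ay":0,"az":0},{"jaw":90,"x":0,"y":18,"z":0,"ax":0,"ay":0,"az":0},{"jaw":90,"x":0,"y":0,"z":0,"ax":0,"ay":0,"az":0},{"jaw":90,"x":0,"y":0,"z":0,"ax":0,"ay":0,"az":0}]'; python3 meter.py
```

```text
clock: 22.28
eef_pos: [0.5781, -0.173, 0.1555]
tcp_rot: [0.006, -0.025, 1.0, 0.007]
force: [-1.7, 26.3, -0.0]
opening: 0.962
clk 22.27 tcp jig x,y,z 2.7 -106.2 155.5 front face y -60.9 F [-1.7 26.3 -0. ] j3 -1.12
pad [(np.float64(4.5), np.float64(32.5), 168), (np.float64(43.6), np.float64(53.7), 418), (np.float64(67.5), np.float64(69.8), 224)]
barrel [(np.float64(4.1), np.float64(33.5), 554), (np.float64(43.6), np.float64(46.1), 95), (np.float64(67.5), np.float64(69.3), 103)]
stem [(np.float64(-20.0), np.float64(5.0), 263), (np.float64(36.1), np.float64(45.8), 103), (np.float64(67.7), np.float64(69.5), 36)]
clock: 22.82
eef_pos: [0.5758, -0.1365, 0.1553]
tcp_rot: [0.006, -0.024, 1.0, 0.007]
force: [0.4, -1.4, -0.0]
opening: 0.955
clk 22.82 tcp jig x,y,z 1.8 -69.6 155.3 front face y -24.7 F [ 0.4 -1.4 -0. ] j3 -1.13
pad [(np.float64(4.6), np.float64(32.9), 167), (np.float64(43.7), np.float64(53.9), 386), (np.float64(67.5), np.float64(69.5), 186)]
barrel [(np.float64(-0.4), np.float64(33.4), 548), (np.float64(43.7), np.float64(45.3), 70), (np.float64(67.6), np.float64(69.2), 83)]
stem [(np.float64(-20.0), np.float64(5.1), 256), (np.float64(35.3), np.float64(45.2), 109), (np.float64(67.9), np.float64(69.5), 28)]
```

```bash
python3 -m jog '[{"jaw":90,"x":1,"y":-12,"z":0,"ax":0,"ay":-0.5,"az":0},{"jaw":90,"x":0,"y":-12,"z":0,"ax":0,"ay":0,"az":0},{"jaw":90,"x":0,"y":-10,"z":0,"ax":0,"ay":0,"az":0},{"jaw":90,"x":0,"y":-4,"z":0,"ax":0,"ay":0,"az":0}]'; python3 meter.py;  python3 -m jog '[{"jaw":90,"x":0,"y":18,"z":0,"ax":0,"ay":0,"az":0},{"jaw":90,"x":0,"y":18,"z":0,"ax":0,"ay":0,"az":0},{"jaw":90,"x":0,"y":0,"z":0,"ax":0,"ay":0,"az":0},{"jaw":90,"x":0,"y":0,"z":0,"ax":0,"ay":0,"az":0}]'; python3 meter.py
```

```text
clock: 23.38
eef_pos: [0.5778, -0.1728, 0.1565]
tcp_rot: [0.013, -0.026, 1.0, 0.011]
force: [-2.3, 19.8, 1.0]
opening: 0.96
clk 23.38 tcp jig x,y,z 2.4 -106.0 156.5 front face y -60.9 F [-2.3 19.8  1. ] j3 -1.13
pad [(np.float64(11.9), np.float64(40.7), 164), (np.float64(51.7), np.float64(61.8), 419), (np.float64(67.5), np.float64(69.8), 230)]
barrel [(np.float64(-12.2), np.float64(-8.6), 4), (np.float64(9.6), np.float64(41.4), 551), (np.float64(51.3), np.float64(55.0), 103), (np.float64(67.5), np.float64(69.7), 112)]
stem [(np.float64(-19.9), np.float64(13.0), 337), (np.float64(43.6), np.float64(53.2), 98), (np.float64(68.0), np.float64(69.4), 22)]
clock: 23.92
eef_pos: [0.5755, -0.136, 0.157]
tcp_rot: [0.013, -0.025, 1.0, 0.011]
force: [0.3, -0.8, 1.5]
opening: 0.962
clk 23.93 tcp jig x,y,z 1.6 -69.1 157.0 front face y -23.9 F [ 0.3 -0.8  1.5] j3 -1.14
pad [(np.float64(12.5), np.float64(40.8), 179), (np.float64(51.7), np.float64(61.7), 386), (np.float64(67.9), np.float64(69.6), 180)]
barrel [(np.float64(2.8), np.float64(9.6), 7), (np.float64(12.5), np.float64(41.8), 547), (np.float64(51.7), np.float64(54.3), 74), (np.float64(67.9), np.float64(69.3), 84)]
stem [(np.float64(-19.9), np.float64(12.9), 330), (np.float64(43.6), np.float64(53.1), 106), (np.float64(68.3), np.float64(69.2), 27)]
```

```bash
python3 -m jog '[{"jaw":90,"x":1,"y":-12,"z":0,"ax":0,"ay":0,"az":0},{"jaw":90,"x":0,"y":-12,"z":0,"ax":0,"ay":0,"az":0},{"jaw":90,"x":0,"y":-10,"z":0,"ax":0,"ay":0,"az":0},{"jaw":90,"x":0,"y":-4,"z":0,"ax":0,"ay":0,"az":0}]'; python3 meter.py;  python3 -m jog '[{"jaw":90,"x":0,"y":18,"z":0,"ax":0,"ay":0,"az":0},{"jaw":90,"x":0,"y":18,"z":0,"ax":0,"ay":0,"az":0},{"jaw":90,"x":0,"y":0,"z":0,"ax":0,"ay":0,"az":0},{"jaw":90,"x":0,"y":0,"z":0,"ax":0,"ay":0,"az":0}]'; python3 meter.py; python3 -c "
from h import *
delta([.574,-.1369,.155],92.3)"
```

```text
clock: 24.48
eef_pos: [0.5777, -0.1726, 0.1578]
tcp_rot: [0.014, -0.026, 0.999, 0.014]
force: [-3.1, 8.4, 3.4]
opening: 0.957
clk 24.48 tcp jig x,y,z 2.2 -105.7 157.8 front face y -60.7 F [-3.1  8.4  3.4] j3 -1.13
pad [(np.float64(19.9), np.float64(49.2), 165), (np.float64(58.7), np.float64(69.9), 523)]
barrel [(np.float64(-18.0), np.float64(-15.0), 9), (np.float64(10.5), np.float64(14.4), 3), (np.float64(17.1), np.float64(49.2), 539), (np.float64(58.5), np.float64(61.8), 100)]
stem [(np.float64(-19.9), np.float64(20.9), 401), (np.float64(52.4), np.float64(60.7), 85)]
clock: 25.02
eef_pos: [0.5754, -0.1359, 0.1586]
tcp_rot: [0.014, -0.026, 0.999, 0.014]
force: [-0.7, -1.0, -0.2]
opening: 0.956
clk 25.02 tcp jig x,y,z 1.5 -69.0 158.6 front face y -24.1 F [-0.7 -1.  -0.2] j3 -1.14
pad [(np.float64(20.1), np.float64(48.3), 182), (np.float64(58.5), np.float64(69.5), 480)]
barrel [(np.float64(-18.7), np.float64(-17.4), 12), (np.float64(-5.4), np.float64(-3.4), 3), (np.float64(19.3), np.float64(49.0), 545), (np.float64(58.9), np.float64(60.8), 78)]
stem [(np.float64(-20.0), np.float64(20.4), 401), (np.float64(51.0), np.float64(60.2), 95)]
shift now-axes mm [ 1.6 -1.2  3.6] in goal axes [ 1.5 -1.1  3.6] rotvec [1.6 1.7 0.7] clock 25.07
```

The pad now touches the shoe, compressed about 0.6 mm. Last stroke: stop part-way, near front face y ≈ -49, then trim.

```bash
python3 -m jog '[{"jaw":90,"x":1.5,"y":0,"z":2,"ax":1.6,"ay":1.7,"az":0.5},{"jaw":90,"x":0,"y":0,"z":0,"ax":0,"ay":0,"az":0},{"jaw":90,"x":0,"y":-8,"z":0,"ax":0,"ay":0,"az":0},{"jaw":90,"x":0,"y":-8,"z":0,"ax":0,"ay":0,"az":0},{"jaw":90,"x":0,"y":-8,"z":0,"ax":0,"ay":0,"az":0}]'; python3 meter.py
```

```text
clock: 25.7
eef_pos: [0.5759, -0.158, 0.1576]
tcp_rot: [-0.001, -0.023, 1.0, 0.001]
force: [-1.6, 12.0, 9.6]
opening: 0.956
clk 25.7 tcp jig x,y,z 1.0 -91.1 157.6 front face y -46.2 F [-1.6 12.   9.6] j3 -1.12
pad [(np.float64(22.1), np.float64(50.8), 174), (np.float64(58.7), np.float64(69.7), 517)]
barrel [(np.float64(-19.9), np.float64(-18.9), 10), (np.float64(-16.2), np.float64(-14.8), 13), (np.float64(22.1), np.float64(51.4), 552), (np.float64(58.6), np.float64(61.4), 93), (np.float64(65.3), np.float64(67.1), 3)]
stem [(np.float64(-20.0), np.float64(23.2), 430), (np.float64(53.7), np.float64(60.6), 77)]
```

```bash
python3 -m jog '[{"jaw":90,"x":0,"y":-3.5,"z":0,"ax":0,"ay":0,"az":0},{"jaw":90,"x":0,"y":-3,"z":0,"ax":0,"ay":0,"az":0}]'; python3 meter.py w10; python3 meter.py
```

```text
clock: 26.0
eef_pos: [0.5764, -0.1635, 0.1582]
tcp_rot: [-0.0, -0.023, 1.0, 0.003]
force: [-2.9, 9.4, 4.6]
opening: 0.964
clk 26.0 tcp jig x,y,z 1.3 -96.6 158.2 front face y -51.3 F [-2.9  9.4  4.6] j3 -1.12
pad [(np.float64(24.3), np.float64(52.9), 167), (np.float64(58.9), np.float64(70.0), 514)]
barrel [(np.float64(-18.6), np.float64(-13.4), 25), (np.float64(2.5), np.float64(6.1), 4), (np.float64(8.7), np.float64(12.1), 3), (np.float64(21.5), np.float64(53.4), 549), (np.float64(58.9), np.float64(64.8), 97), (np.float64(67.4), np.float64(68.1), 3)]
stem [(np.float64(-19.9), np.float64(25.2), 450), (np.float64(56.3), np.float64(60.2), 46)]
clk 26.05 tcp jig x,y,z 1.3 -96.9 158.2 front face y -51.8 F [-3.6  8.1  6.9] j3 -1.12
pad [(np.float64(23.9), np.float64(53.1), 173), (np.float64(58.8), np.float64(70.1), 514)]
barrel [(np.float64(-18.8), np.float64(-17.3), 10), (np.float64(-14.1), np.float64(-13.0), 12), (np.float64(12.3), np.float64(14.8), 3), (np.float64(23.8), np.float64(53.1), 548), (np.float64(58.8), np.float64(65.8), 98)]
stem [(np.float64(-20.0), np.float64(25.1), 455), (np.float64(55.6), np.float64(60.5), 52)]
```

```bash
for i in 1 2 3 4; do python3 meter.py | sed -n '1,3p' | cut -c1-190; done; python3 meter.py w11; python3 -c "
import cv2
a=cv2.imread('pics/w11.png')[120:340,220:600]; cv2.imwrite('pics/w11c.png',cv2.resize(a,None,fx=2,fy=2,interpolation=cv2.INTER_CUBIC))"
```

```text
clk 26.1 tcp jig x,y,z 1.3 -96.8 158.2 front face y -51.7 F [-3.3  7.8  5.9] j3 -1.12
pad [(np.float64(24.4), np.float64(52.7), 178), (np.float64(58.6), np.float64(69.3), 521)]
barrel [(np.float64(-18.3), np.float64(-13.4), 18), (np.float64(13.1), np.float64(15.4), 3), (np.float64(22.4), np.float64(53.6), 549), (np.float64(58.6), np.float64(61.8), 94), (np.float64(
clk 26.15 tcp jig x,y,z 1.3 -96.7 158.2 front face y -51.7 F [-2.5  8.7  6.2] j3 -1.12
pad [(np.float64(24.1), np.float64(53.0), 166), (np.float64(58.6), np.float64(69.8), 519)]
barrel [(np.float64(-19.7), np.float64(-17.1), 13), (np.float64(-14.3), np.float64(-13.2), 11), (np.float64(-0.9), np.float64(2.8), 4), (np.float64(20.7), np.float64(53.8), 548), (np.float64
clk 26.2 tcp jig x,y,z 1.3 -96.7 158.2 front face y -51.6 F [-3.5  7.7  5.5] j3 -1.12
pad [(np.float64(24.4), np.float64(53.0), 150), (np.float64(58.9), np.float64(69.6), 518)]
barrel [(np.float64(-18.3), np.float64(-17.1), 9), (np.float64(-13.9), np.float64(-9.5), 13), (np.float64(21.9), np.float64(53.7), 555), (np.float64(58.9), np.float64(65.9), 97)]
clk 26.25 tcp jig x,y,z 1.3 -96.7 158.2 front face y -51.8 F [-3.   9.   5.6] j3 -1.12
pad [(np.float64(24.5), np.float64(53.1), 169), (np.float64(58.8), np.float64(70.0), 524)]
barrel [(np.float64(-19.3), np.float64(-17.4), 14), (np.float64(-14.3), np.float64(-12.7), 9), (np.float64(24.3), np.float64(53.6), 559), (np.float64(58.9), np.float64(60.9), 95)]
clk 26.3 tcp jig x,y,z 1.3 -96.7 158.2 front face y -51.6 F [-2.3  8.4  5.3] j3 -1.12
pad [(np.float64(24.0), np.float64(52.4), 168), (np.float64(58.8), np.float64(69.9), 514)]
barrel [(np.float64(-18.4), np.float64(-17.4), 6), (np.float64(-14.2), np.float64(-11.0), 12), (np.float64(24.0), np.float64(53.5), 549), (np.float64(58.4), np.float64(61.5), 101)]
stem [(np.float64(-19.8), np.float64(25.4), 462), (np.float64(55.8), np.float64(60.3), 47)]
```

View pics/w11c.png

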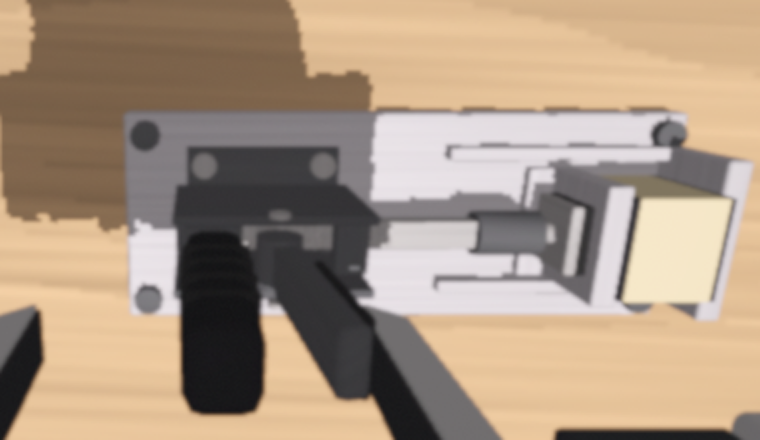

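The picture (w11c) shows the finger holding the trigger part-way at (360,330), the pad on the shoe at (575,235), and the block against the fence. The stem gap is steady at about 5.3 mm, against about 10.3 mm free, so the stem is about 5 mm in.

```bash
python3 -c "
from cell import r
print(r.sign_off())"
```

```text
the job is handed in; nothing more can be done
None
```

The job is handed in at about 26 s, with the trigger still held and the pad pressing on the shoe at about half its travel.

- **Parts:** I chose the medium foam block, which measured 44 × 40 mm and 51 mm high. It stands against the fence with its skins facing fence and clamp. The shoe stands behind it, tall face to the block and foot to the clamp. Each was pushed home until I felt about 12 N.
- **Clamp:** I pumped four full strokes with one finger on the trigger, then held a fifth part-way.
- **Last checks:** Six depth readings over the last 0.3 s were steady. The bare stem measured about 5.3 mm, against about 10.3 mm when free. That puts the stem about 5 mm in, under the 8 mm crush point.
- **Disagreements:**
  - My free-stem reading was 10.1–10.6 mm against the stated 11 mm, so the 5 mm figure could be off by about half a millimetre.
  - While being lowered, the shoe brushed the block once with about 9 N. I backed off, and the block still measured in place afterwards.
  - Joint 3 came within 0.02 rad of its lower limit while I was turning the tool, but no reading was past it.
- **Left alone:** I did not touch the bottle, tape roll or sanding block.

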